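# Press-mix the small bottle on the covered mixer

### The job

Push the mixer's sliding dust cover fully open, then hold the small blue-capped glass bottle upright on the mixer's sprung pad, press the pad all the way down and keep it there for a good second. Afterwards stand the bottle upright on the free end of the white foam tray, leaving the cover open and the other things standing where they are.

Things in the scene. Friction and masses are not known exactly. Their poses are not given: they have to be found in the camera images.
- bottle_center (a point): Centre (half-way up) of the small clear glass bottle with a blue screw cap, the smallest of the three bottles: round, upright, 105 mm tall, point 52.5 mm above its underside. Body 56 mm across up to 65 mm above its underside, narrow neck, then the cap, 40 mm across, over the top 24 mm. Weighs 0.1 to 0.2 kg. z axis up; its yaw has no meaning. Fixed cap, can be gripped by the cap.
- mixer: The press-to-run mixer, a white housing 120 mm (x) by 200 mm (y) with a grey top at z 60 mm, fixed to the bench. Origin: centre of its underside; x and y lie along its sides, its control panel is on the -x face. Two aluminium guide rails, 6 mm wide, run along y at x = +-53 mm, top 87 mm high. The pad's axis is at x 0, y -45 mm; the cover slides along +y over the pad.
- pad_top (a point): Centre of the upper face of the mixer's round black rubber pad (68 mm across), 74 mm above the bench when up; the point moves down with the pad.
- mixer_pad (a joint): Travel of the sprung pad in m: 0 up, 0.008 fully down against its stop. It takes 3 N to start it and 7.8 N to hold it fully down; a bottle merely standing on it does not press it down, and it springs back when released.
- cover_tab (a point): Centre of the finger tab on the mixer's dust cover: an upright plate 50 mm along the mixer's x, 8 mm thick along its y, rising from the 4 mm cover plate (top 83 mm above the bench) to 115 mm; point 98 mm above the bench. Axes as the mixer's. The tab stands on the -y edge of the 98 x 88 mm cover plate, which reaches 84 mm from the tab towards +y. The tab moves with the cover; push it (or pinch it) towards the mixer's +y.
- mixer_cover (a joint): Travel of the dust cover along the mixer's +y in m: 0 shut over the pad, 0.090 fully open at its stop. About 1.5 N of friction; it stays where it is left.
- foam_tray: White foam tray, a flat-topped slab 93 mm (x) by 201 mm (y), 18 mm high, fixed. Origin: centre of its underside. A low violet block stands on its -y end; the other (+y) end is free.
- block_f: Low violet moulded tube block, 62 x 62 x 26 mm, standing on the -y end of the foam tray; origin at the centre of its underside. Bystander.
- bottle_250: Larger clear glass bottle with an orange cap, 70 mm across, 143 mm tall, close beside the small bottle; origin at the centre of its underside. Bystander.
- orange_bottle: Orange squeeze bottle with a black spout, 65 mm across, 126 mm tall, close beside the small bottle; origin at the centre of its underside. Bystander.
- block_c: Violet moulded tube block, 62 x 62 x 48 mm, close beside the small bottle; origin at the centre of its underside. Bystander.
Mind the look-alikes: they are no part of the job. What is shaped like the mixer but turquoise is not meant.

How it is judged (in metres and radians):
On the way, in this order (a step that is already met when the one before it is completed fails the run):
1. the dust cover is pushed fully open (within 8 mm of its stop) (value of joint mixer_cover above 0.082 m), for 0.2 s.
2. the small bottle, upright and centred on the pad within 22 mm, holds the pad fully down (within 1 mm of its stop) for 0.8 s (value of joint mixer_cover above 0.082 m and value of joint mixer_pad above 0.007 m and horizontal distance between bottle_center and pad_top below 0.022 m and distance between bottle_center and pad_top below 0.06 m and angle between bottle_center's own z axis and vertical below 0.2 rad), for 0.8 s.
At the end, for the whole second after the job is handed in: the small bottle stands upright (within 0.08 rad) on the foam tray itself, its axis over the tray's free part and at least 6 mm inside the edge; the cover is still open within 8 mm of its stop, the pad has sprung back up (angle between bottle_center's own z axis and vertical below 0.08 rad and x of bottle_center in the frame of foam_tray between -0.04 and 0.04 m and y of bottle_center in the frame of foam_tray between -0.02 and 0.095 m and z of bottle_center in the frame of foam_tray between 0.066 and 0.077 m and value of joint mixer_cover above 0.082 m and value of joint mixer_pad below 0.002 m); the robot touches nothing.
It fails at once if the larger glass bottle is knocked over or shoved more than 30 mm (distance of bottle_250 from where it was at the start of the episode above 0.03 m or angle between bottle_250's own z axis and vertical above 0.4 rad).
It fails at once if the orange squeeze bottle is knocked over or shoved more than 30 mm (distance of orange_bottle from where it was at the start of the episode above 0.03 m or angle between orange_bottle's own z axis and vertical above 0.4 rad).
It fails at once if the violet block beside the bottle is knocked over or shoved more than 30 mm (distance of block_c from where it was at the start of the episode above 0.03 m or angle between block_c's own z axis and vertical above 0.4 rad).
It fails at once if the violet block on the tray is knocked over or shoved more than 30 mm (distance of block_f from where it was at the start of the episode above 0.03 m or angle between block_f's own z axis and vertical above 0.4 rad).
It also fails if it takes over 61 s, if anything falls off the work surface, if the arm or the gripper's body presses on something with over 40 N, if the wrist force passes 120 N, or if a joint passes its speed limit or range.

### The arm

A 7-joint arm with a two-finger parallel gripper is mounted at the origin on a cart in front of the work surface, level with it; the furniture and walls round the work are solid. World frame = base frame: x ahead of the robot, y to its left, z up, the work surface at z = 0. Lengths are in mm, angles in degrees, forces in N, time in s.
With the tool pointing down it reaches from about 350 to 900 mm from the base axis. Payload 7.2 kg.
Tool frame: the origin (TCP) lies at the very end of the fingers, on their centre line; the grasp point (between the pads) lies 19 mm behind it; z points along the fingers, y is the direction in which the jaws open and shut (so a half turn about z gives the same grasp; the last joint's range is limited). The gripper opens to 85 mm and grips with 20 to 120 N. Pads are 22 mm wide; open, the fingers measure 114 mm over their backs; the gripper's body (76 mm by 85 mm) begins 54 mm behind the grasp point. The pads swing forward as they close: fully open they stand 13 mm farther back than shut.
Start: joints at [-78.048, 23.554, -0.728, 91.456, 0.321, 64.991, -4.71], TCP at [170.809, 601.21, 231.297] pointing down, gripper open.
Joint ranges: [-169.25, 169.25], [-16.82, 113.86], [-84.01, 82.57], [7.8, 145.47], [-59.2, 239.2], [7.22, 106.19], [-163.78, 163.78]. Speed limits (degrees/s): [136.94, 136.94, 172.46, 172.46, 180, 180, 180].

### API

Orientations are given as a 3x3 rotation matrix whose columns are the frame's x, y, z axes.
In Python, from bench import robot gives the robot as it stands.
- The arm moves only by the shell command python3 -m inch 'ROWS' [FORCE]. ROWS is JSON, a list of rows, each a list of 7 numbers: the closure, from 0 (fully open) to 1 (shut), then the shift along the tool's x, y, z in mm, then the turn, a rotation vector about the tool's x, y, z in degrees. In form: [[claw, tx, ty, tz, wx, wy, wz], ...]. A call has 1 to 8 rows; each row is the pose to reach, as a shift and turn from the pose commanded when the call began, along the tool's axes at that moment; what a row does not reach only later rows make up. A row lasts 1/8 s, in which the tool goes at most 62.5 mm and 10.7 degrees, less where a joint would pass 70% of its speed; a pose out of reach is approached as far as the arm can. A call with a gripper value outside its range is refused whole. The fingers move at their own pace and stop on an object; FORCE is the grip in N (left out, the last holds). Time passes only in rows, so rows that repeat a pose let the fingers close. It gives the time, the measured TCP pose, the force and the opening at its end, in the units of the state.
- robot.get_state(): the state, without advancing time (a new reading comes with each control period).
- robot.read_camera(name): name is "side" or "top"; returns the picture (480x640x3 uint8, red, green, blue); there is no depth.
- robot.get_calibration(name): a dict with "fx", "fy", "cx", "cy" (pixels), "k1" (the pictures are not rectified: a ray, as slopes to the right and down, at radius r is drawn at 1 + k1 r^2 times it, then the intrinsics apply), "pose" (4x4, takes a point from camera to world coordinates). Camera axes: x right, y down, z forward; pixel columns grow to the right and rows downward; lengths in mm; the calibration is good to about 2 mm. A picture is of the moment at which its call begins. get_calibration takes no time and is no camera call.
- robot.sign_off(): hands the job in, once; it reports no verdict.
The state is a dict: "t": time; "joints": joint angles; "qd": joint speeds; "tau": joint torques, N m; "eef_pos": TCP position; "tool_rot": TCP orientation; "ft_force": force on the tool from outside, world axes, zero at the start; "torque": the same for the moment, N m; "width": opening from 0.0 (shut) to 1.0 (fully open).
Only numpy, scipy, OpenCV 4.12 (cv2) and the standard library are available. Lean on these libraries where they do the work, as an engineer would, in place of code of your own. Each camera call takes 0.05 s, during which the arm holds its last target.

## Working session

There is one attempt and no reset: what is moved stays moved. The work goes in short steps, Python scripts to look and compute and a shell command to move; the robot and the scene stay as the last step left them, time stands still between calls to the robot, and variables do not carry over. Pictures are saved under pics/ and viewed, and the job is handed in when it is done.

```bash
mkdir -p pics; ls; python3 - <<'E'
from bench import robot
import cv2,json
for n in("top","side"):
    im=robot.read_camera(n); cv2.imwrite(f"pics/{n}0.png",im[:,:,::-1]); print(n,robot.get_calibration(n))
s=robot.get_state(); print({k:s[k] for k in("t","eef_pos","tool_rot","ft_force","width")})
E
```

```text
pics
top {'fx': 518.0730654787213, 'fy': 518.0730654787213, 'cx': 312.65128826698304, 'cy': 235.22198351680782, 'k1': -0.12505205189507687, 'pose': array([[-1.17902590e-02, -9.94831119e-01,  1.00856504e-01,
         4.80048439e+02],
       [-9.99759882e-01,  9.86497934e-03, -1.95668043e-02,
        -2.20179794e+01],
       [ 1.84707185e-02, -1.01062985e-01, -9.94708553e-01,
         1.35591846e+03],
       [ 0.00000000e+00,  0.00000000e+00,  0.00000000e+00,
         1.00000000e+00]])}
side {'fx': 494.38896502780113, 'fy': 494.38896502780113, 'cx': 321.30595369622046, 'cy': 244.68712907926965, 'k1': -0.007312679002365965, 'pose': array([[-9.84144036e-01, -9.80199509e-02,  1.47826271e-01,
         4.86336556e+02],
       [-1.75929163e-01,  4.33386464e-01, -8.83869392e-01,
         8.38966199e+02],
       [ 2.25709295e-02, -8.95861743e-01, -4.43759271e-01,
         5.28367309e+02],
       [ 0.00000000e+00,  0.00000000e+00,  0.00000000e+00,
         1.00000000e+00]])}
{'t': 0.1, 'eef_pos': array([170.71315512, 600.76792824, 230.52371083]), 'tool_rot': array([[-9.61942461e-01,  2.73251919e-01, -3.00990616e-04],
       [ 2.73252061e-01,  9.61941344e-01, -1.47031074e-03],
       [-1.12229913e-04, -1.49660064e-03, -9.99998874e-01]]), 'ft_force': array([ 0.34714334, -0.53862393, -0.76013543]), 'width': 0.999199644668408}
```

View pics/top0.png

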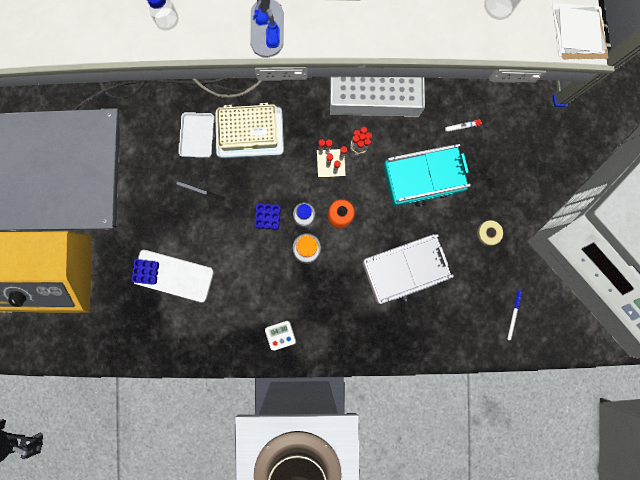

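View pics/side0.png

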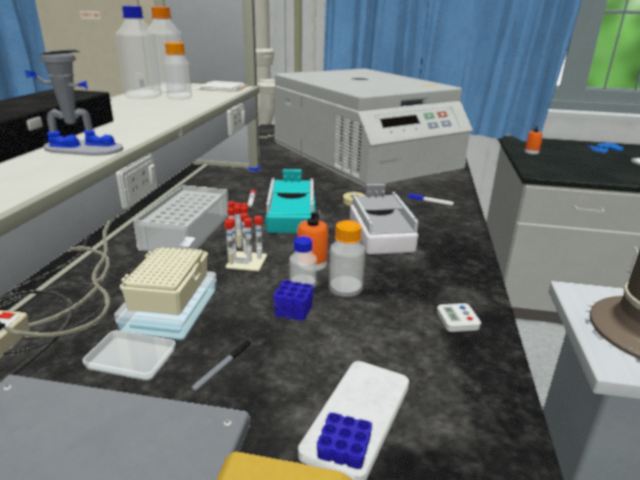

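```bash
cat > h.py <<'E'
import numpy as np, cv2
from bench import robot
def ray(n,u,v):
    c=robot.get_calibration(n)
    x=(u-c['cx'])/c['fx'];y=(v-c['cy'])/c['fy']
    k=np.array([[c['fx'],0,c['cx']],[0,c['fy'],c['cy']],[0,0,1]])
    p=cv2.undistortPoints(np.array([[[u,v]]],float),k,np.array([c['k1'],0,0,0,0]),None,None)[0,0]
    P=c['pose'];return P[:3,3],P[:3,:3]@np.array([p[0],p[1],1.])
def onz(n,u,v,z):
    o,d=ray(n,u,v);return o+d*(z-o[2])/d[2]
def proj(n,X):
    c=robot.get_calibration(n);P=c['pose'];k=np.array([[c['fx'],0,c['cx']],[0,c['fy'],c['cy']],[0,0,1]])
    q=P[:3,:3].T@(np.array(X,float)-P[:3,3])
    return cv2.projectPoints(q.reshape(1,1,3),np.zeros(3),np.zeros(3),k,np.array([c['k1'],0,0,0,0]))[0][0,0]
def crop(n,im,x0,y0,x1,y1,s,name):
    cv2.imwrite(name,cv2.resize(im[y0:y1,x0:x1,::-1],None,fx=s,fy=s,interpolation=cv2.INTER_CUBIC))
E
python3 - <<'E'
import cv2
a=cv2.imread('pics/top0.png');b=cv2.imread('pics/side0.png')
def c(im,x0,y0,x1,y1,s,n): cv2.imwrite(n,cv2.resize(im[y0:y1,x0:x1],None,fx=s,fy=s,interpolation=cv2.INTER_CUBIC))
c(a,350,220,470,310,6,'pics/mix_top.png')
c(b,230,170,430,320,4,'pics/side_c.png')
c(a,240,180,370,275,6,'pics/bot_top.png')
c(a,120,235,230,315,6,'pics/tray_top.png')
E
```

```text
(no output)
```

View pics/mix_top.png

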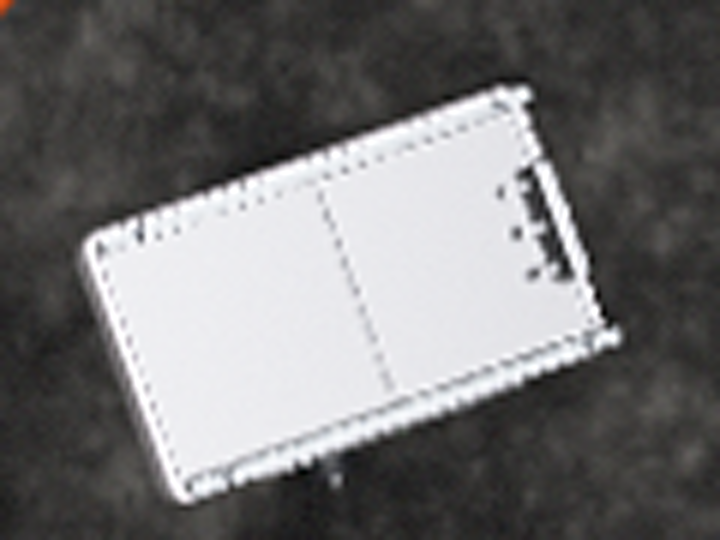

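View pics/side_c.png

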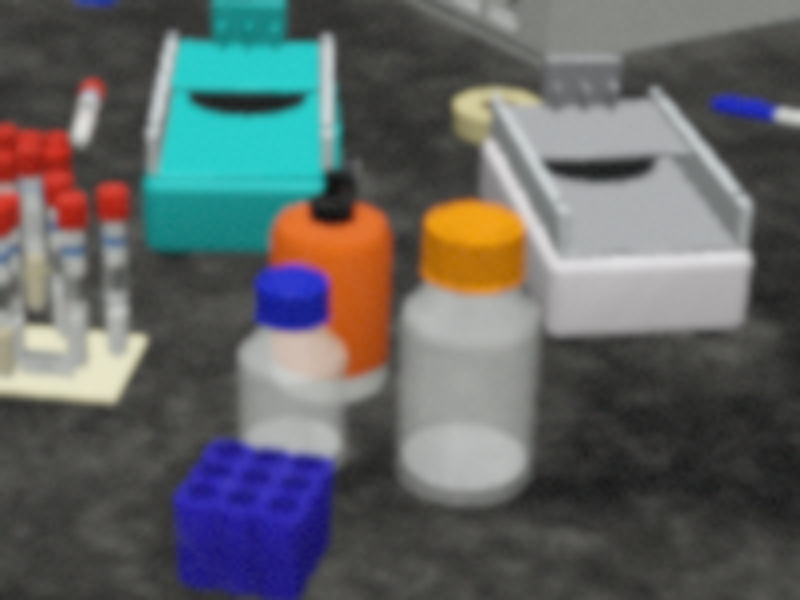

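View pics/bot_top.png

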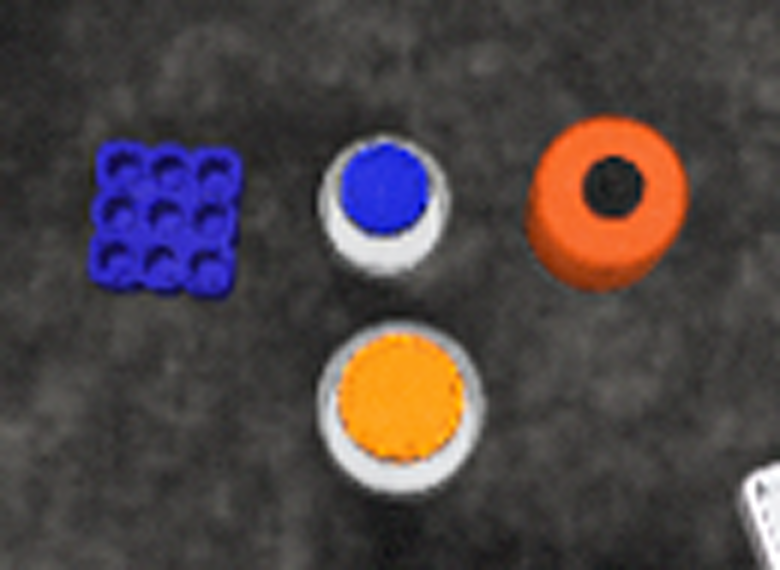

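View pics/tray_top.png

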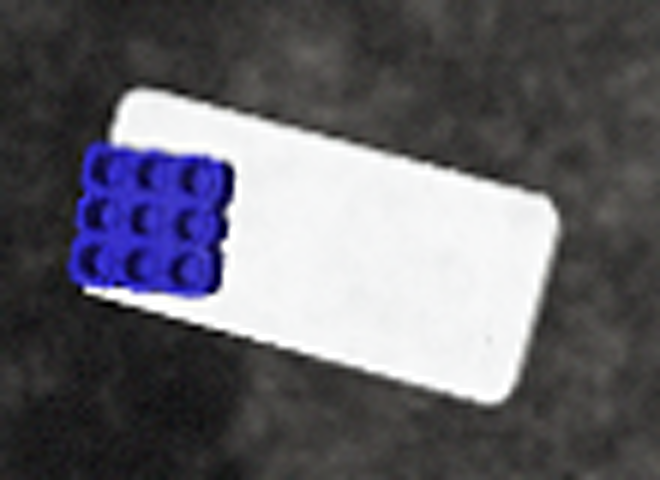

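```bash
python3 - <<'E'
from h import *
a=cv2.imread('pics/top0.png')[:,:,::-1]; b=cv2.imread('pics/side0.png')[:,:,::-1]
np.set_printoptions(precision=1,suppress=True)
# mixer rails z87 (outer edges)
f=lambda u,v:(u/6+350,v/6+220)
P={n:onz('top',*f(*p),87) for n,p in dict(A=(140,225),B=(530,92),C=(190,495),D=(617,338)).items()}
print(P)
yx=(P['A']-P['B'])+(P['C']-P['D']); yaw=np.degrees(np.arctan2(yx[1],yx[0]))-90
print('mixer yaw',yaw,'ctr?',sum(P.values())/4, [np.linalg.norm(P[i]-P[j]) for i,j in('AB','CD','AC','BD')])
# hsv
h=cv2.cvtColor(a,cv2.COLOR_RGB2HSV)
def blob(m,box,n):
    x0,y0,x1,y1=box; mm=np.zeros_like(m); mm[y0:y1,x0:x1]=m[y0:y1,x0:x1]
    c=max(cv2.findContours(mm,0,2)[0],key=cv2.contourArea); M=cv2.moments(c)
    return M['m10']/M['m00'],M['m01']/M['m00'],c
blue=cv2.inRange(h,(110,150,80),(130,255,255))
hs=cv2.cvtColor(b,cv2.COLOR_RGB2HSV); bs=cv2.inRange(hs,(110,130,60),(130,255,255))
u,v,c=blob(blue,(288,195,322,230),'');print('cap',u,v,cv2.contourArea(c),onz('top',u,v,105))
us,vs,cs=blob(bs,(285,230,320,255),'');print('cap side',us,vs,onz('side',us,vs,95))
o1,d1=ray('top',u,v);o2,d2=ray('side',us,vs)
A=np.array([d1,-d2]).T;t=np.linalg.lstsq(A,o2-o1,rcond=None)[0];print(o1+t[0]*d1,o2+t[1]*d2)
for n,box,z,lo,hi in(('orange',(280,225,330,265),143,(8,150,150),(25,255,255)),('squeeze',(325,195,360,230),120,(3,150,100),(14,255,255)),('blockc',(250,195,285,235),48,(110,120,60),(130,255,255)),('blockf',(130,255,162,290),44,(110,120,60),(130,255,255))):
    u,v,c=blob(cv2.inRange(h,lo,hi),box,'');print(n,u,v,onz('top',u,v,z))
# tray
w=cv2.inRange(h,(0,0,180),(180,40,255)); w|=blue
u,v,c=blob(w,(125,240,222,310),'')
r=cv2.minAreaRect(c);q=[onz('top',*p,18) for p in cv2.boxPoints(r)];print(r);print(np.array(q))
hh=cv2.convexHull(c)[:,0]
g=lambda u,v:(u/6+120,v/6+235)
print('tray edges', [onz('top',*g(*p),18) for p in((130,88),(558,198),(510,405),(70,290))])
E
```

```text
{'A': array([ 552.1, -195.7,   87. ]), 'B': array([ 605.3, -360.2,   87. ]), 'C': array([ 441.6, -213.9,   87. ]), 'D': array([ 502.8, -393.5,   87. ])}
mixer yaw 18.39619476854601 ctr? [ 525.4 -290.8   87. ] [np.float64(172.89262959258357), np.float64(189.69111548805571), np.float64(112.00860241665494), np.float64(107.78550828106339)]
cap 303.4931506849315 211.08904109589042 146.0 [666.3 -25.  105. ]
cap side 301.82190701339636 244.00630417651692 [668.9 -18.7  95. ]
[668.2 -25.   91.6] [670.1 -24.8  91.9]
orange 306.41760601180886 245.7960279119699 [578.2 -30.9 143. ]
squeeze 340.56686798964625 213.29795800977854 [ 657.9 -114.3  120. ]
blockc 267.1969033011977 215.86269354367514 [663.4  67.4  48. ]
blockf 144.19336492890994 271.3981042654028 [524.7 382.6  44. ]
((170.8080291748047, 274.89111328125), (78.90142059326172, 35.864280700683594), 15.52410888671875)
[[499.2 433.4  18. ]
 [589.2 409.4  18. ]
 [532.7 208.6  18. ]
 [444.  233.2  18. ]]
tray edges [array([582.2, 398.4,  18. ]), array([533.1, 210.2,  18. ]), array([444.5, 230.6,  18. ]), array([494.7, 423.5,  18. ])]
```

```bash
python3 - <<'E'
from h import *
np.set_printoptions(precision=1,suppress=True)
y=np.radians(18.3); X=np.array([np.cos(y),np.sin(y)]);Y=np.array([-np.sin(y),np.cos(y)])
def s(n,cam,p,z):
    if cam=='top': q=onz('top',p[0]/6+350,p[1]/6+220,z)
    else: q=onz('side',p[0]/4+230,p[1]/4+170,z)
    print(n,q[:2],'x\'',X@q[:2],"y'",Y@q[:2])
s('T L dotted z60','top',(145,372),60); s('T L outer z60','top',(132,370),60);s('T L outer z0','top',(132,370),0)
s('cover edge z83','top',(355,290),83)
s('tab top','top',(565,215),115);s('tab base','top',(525,235),83)
s('tab top ends','top',(545,165),115);s('tab top ends','top',(590,275),115)
s('S L top','side',(548,258),60);s('S R top','side',(748,255),60);s('S L bot','side',(555,330),0);s('S R bot','side',(742,322),0)
s('S tab L','side',(547,57),115);s('S tab R','side',(620,58),115)
E
```

```text
T L dotted z60 [ 492.2 -200.2] x' 404.42699909875057 y' -344.60757614356606
T L outer z60 [ 493.1 -194.8] x' 406.9992021224906 y' -339.7297813177625
T L outer z0 [ 493.7 -202.8] x' 405.061231235286 y' -347.5123896086112
cover edge z83 [ 524.4 -285. ] x' 408.3907011674743 y' -435.2050360246492
tab top [ 552.4 -365.5] x' 409.67150455704495 y' -520.4143168779551
tab base [ 546.1 -357.1] x' 406.39879521147316 y' -510.5094615683515
tab top ends [ 572.8 -357.9] x' 431.41389790842493 y' -519.6449139231838
tab top ends [ 527.9 -375. ] x' 383.48206160031384 y' -521.7568044189741
S L top [ 551.5 -167.1] x' 471.142819096268 y' -331.80499516750115
S R top [ 441.1 -196.4] x' 357.08308499921156 y' -324.99998248064577
S L bot [ 546.4 -197.4] x' 456.8151412140359 y' -358.9563104975811
S R bot [ 438.3 -232.2] x' 343.24895061499853 y' -358.1147209867111
S tab L [ 572.6 -347.1] x' 434.6755977313335 y' -509.3470263535114
S tab R [ 527.4 -356.3] x' 388.8301780024888 y' -503.88402508757554
```

```bash
python3 -m inch '[[1,-44,-40,0,0,0,9],[1,-88,-79,0,0,0,18],[1,-131,-118,0,0,0,27],[1,-175,-158,0,0,0,36],[1,-219,-198,0,0,0,45],[1,-263,-237,0,0,0,54],[1,-306,-277,0,0,0,63],[1,-350,-316,0,0,0,73]]' 40; python3 - <<'E'
from h import *
np.set_printoptions(precision=3,suppress=True)
s=robot.get_state();print(s['t'],s['eef_pos'],s['joints'],s['ft_force']);print(s['tool_rot'])
y=np.radians(18.3); X=np.array([np.cos(y),np.sin(y)]);Y=np.array([-np.sin(y),np.cos(y)])
t=np.r_[X*407+Y*(-572),200]
print('target',t,'local',s['tool_rot'].T@(t-s['eef_pos']))
print('yaw tool y',np.degrees(np.arctan2(s['tool_rot'][1,1],s['tool_rot'][0,1])))
E
```

```text
t: 1.1
eef_pos: [421.7, 199.8, 231.3]
tool_rot: [[-0.015, 1.0, 0.0], [1.0, 0.015, 0.0], [0.0, 0.0, -1.0]]
ft_force: [2.1, 1.9, -0.1]
width: -0.002
1.1 [421.685 199.829 231.319] [-52.78    7.715  23.992 113.843  -3.666  59.14  -26.26 ] [ 2.053  1.891 -0.103]
[[-0.015  1.     0.   ]
 [ 1.     0.015  0.   ]
 [ 0.     0.    -1.   ]]
target [ 566.02  -415.276  200.   ] local [-617.167  135.304   31.096]
yaw tool y 0.8396006456377658
```

```bash
python3 -m inch '[[1,-60,13,0,0,0,9],[1,-120,26,0,0,0,18],[1,-180,40,0,0,0,27],[1,-240,53,0,0,0,36],[1,-300,66,0,0,0,45],[1,-360,79,0,0,0,54],[1,-420,92,0,0,0,63],[1,-480,105,0,0,0,72.5]]'; python3 - <<'E'
from h import *
np.set_printoptions(precision=3,suppress=True)
s=robot.get_state();print(s['t'],s['eef_pos'],s['joints'])
y=np.radians(18.3); X=np.array([np.cos(y),np.sin(y)]);Y=np.array([-np.sin(y),np.cos(y)])
t=np.r_[X*407+Y*(-572),200]
print('target',t,'local',s['tool_rot'].T@(t-s['eef_pos']))
print('yaw tool y',np.degrees(np.arctan2(s['tool_rot'][1,1],s['tool_rot'][0,1])))
E
```

```text
t: 2.1
eef_pos: [536.0, -277.7, 231.0]
tool_rot: [[0.949, 0.316, -0.0], [0.316, -0.949, 0.0], [0.0, -0.0, -1.0]]
ft_force: [0.4, -0.1, 0.9]
width: 0.003
2.1 [ 536.014 -277.731  231.008] [-11.517  27.164  48.697  96.899 -22.057  66.065 -28.423]
target [ 566.02  -415.276  200.   ] local [-14.926 140.     30.949]
yaw tool y -71.60762612113942
```

```bash
python3 -m inch '[[1,-5,50,0,0,0,0],[1,-10,100,0,0,0,0],[1,-15,140,0,0,0,0],[1,-15,140,45,0,0,0],[1,-15,140,90,0,0,0],[1,-15,140,120,0,0,0],[1,-15,140,136,0,0,0],[1,-15,140,136,0,0,0]]'; python3 - <<'E'
from h import *
a=robot.read_camera('top');crop('top',a,350,200,510,320,5,'pics/p1.png')
b=robot.read_camera('side');crop('s',b,300,120,460,260,5,'pics/p1s.png')
E
```

```text
t: 3.1
eef_pos: [565.8, -413.3, 94.4]
tool_rot: [[0.948, 0.32, -0.002], [0.32, -0.948, 0.001], [-0.001, -0.001, -1.0]]
ft_force: [0.1, -0.1, 1.1]
width: -0.001
```

View pics/p1.png

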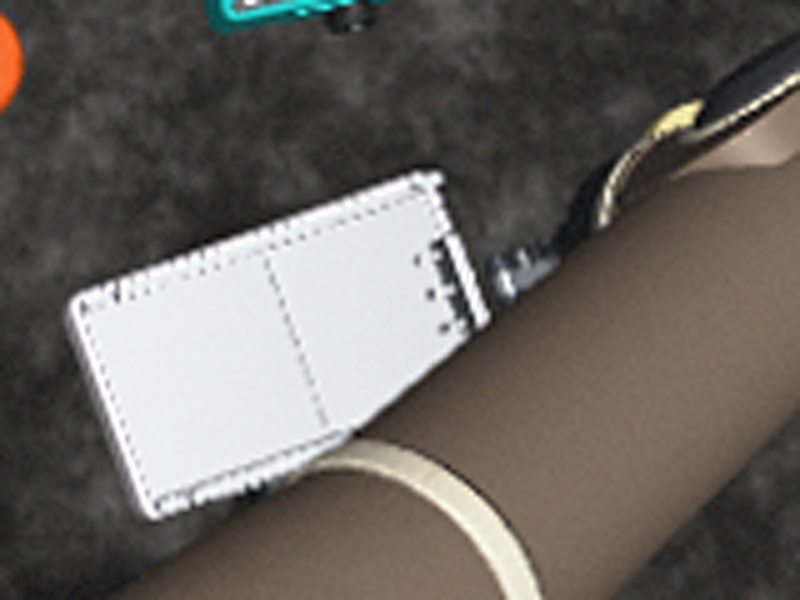

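View pics/p1s.png

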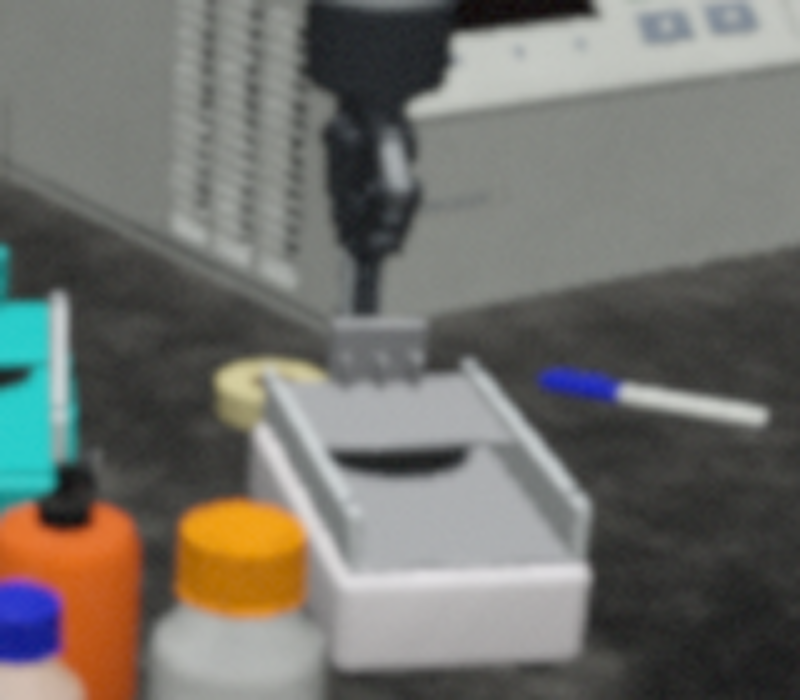

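```bash
python3 -m inch '[[1,0,-15,0,0,0,0],[1,0,-28,0,0,0,0],[1,0,-40,0,0,0,0],[1,0,-52,0,0,0,0],[1,0,-64,0,0,0,0],[1,0,-76,0,0,0,0],[1,0,-88,0,0,0,0],[1,0,-98,0,0,0,0]]'; python3 -m inch '[[1,0,-4,0,0,0,0],[1,0,-8,0,0,0,0],[1,0,-12,0,0,0,0],[1,0,-12,0,0,0,0]]'; python3 - <<'E'
from h import *
b=robot.read_camera('side');crop('s',b,300,120,460,260,5,'pics/p2s.png')
E
```

```text
t: 4.2
eef_pos: [534.6, -320.0, 95.2]
tool_rot: [[0.948, 0.32, -0.0], [0.32, -0.948, 0.0], [-0.0, -0.0, -1.0]]
ft_force: [1.3, -0.4, 1.7]
width: 0.001
t: 4.7
eef_pos: [530.8, -309.0, 95.1]
tool_rot: [[0.947, 0.32, -0.001], [0.32, -0.947, 0.001], [-0.0, -0.001, -1.0]]
ft_force: [-0.0, -0.3, -0.7]
width: -0.003
```

View pics/p2s.png

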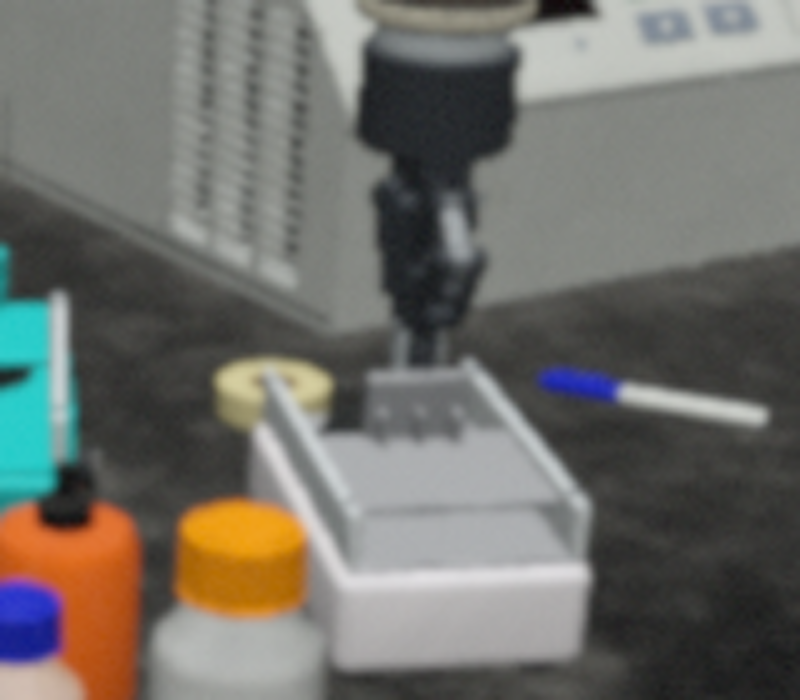

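```bash
python3 -m inch '[[1,0,-5,0,0,0,0],[1,0,-9,0,0,0,0],[1,0,-13,0,0,0,0],[1,0,-17,0,0,0,0],[1,0,-17,0,0,0,0]]';python3 -m inch '[[1,0,-3,0,0,0,0],[1,0,-6,0,0,0,0],[1,0,-6,0,0,0,0]]'
```

```text
t: 5.38
eef_pos: [526.8, -298.4, 95.7]
tool_rot: [[0.948, 0.318, 0.004], [0.318, -0.948, -0.01], [0.001, 0.011, -1.0]]
ft_force: [8.2, -17.3, -14.8]
width: -0.002
t: 5.75
eef_pos: [526.6, -298.1, 96.4]
tool_rot: [[0.949, 0.315, 0.009], [0.315, -0.949, -0.019], [0.002, 0.021, -1.0]]
ft_force: [14.9, -31.8, -25.0]
width: 0.002
```

```bash
python3 -m inch '[[1,0,20,0,0,0,0],[1,0,45,0,0,0,0],[1,0,45,-50,0,0,0],[1,0,45,-110,0,0,0],[0.3,-50,20,-135,0,0,0],[0.3,-100,0,-135,0,0,0],[0.3,-150,-20,-135,0,0,0],[0.3,-150,-20,-135,0,0,0]]'; python3 - <<'E'
from h import *
a=robot.read_camera('top');crop('top',a,350,200,510,320,5,'pics/p3.png')
b=robot.read_camera('side');crop('s',b,300,120,460,260,5,'pics/p3s.png')
print(robot.get_state()['joints'])
E
```

```text
t: 6.75
eef_pos: [371.3, -316.1, 230.3]
tool_rot: [[0.949, 0.316, 0.001], [0.316, -0.949, 0.004], [0.002, -0.003, -1.0]]
ft_force: [0.5, -0.4, 0.2]
width: 0.699
[-11.554259    14.1960886   55.45699988 112.19993376 -13.58529219
  60.31562799 -21.46055207]
```

View pics/p3.png

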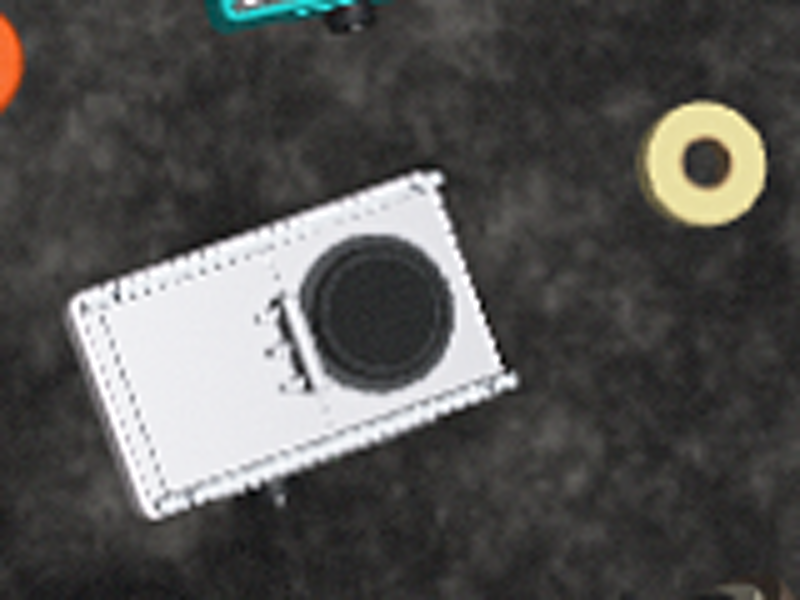

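View pics/p3s.png

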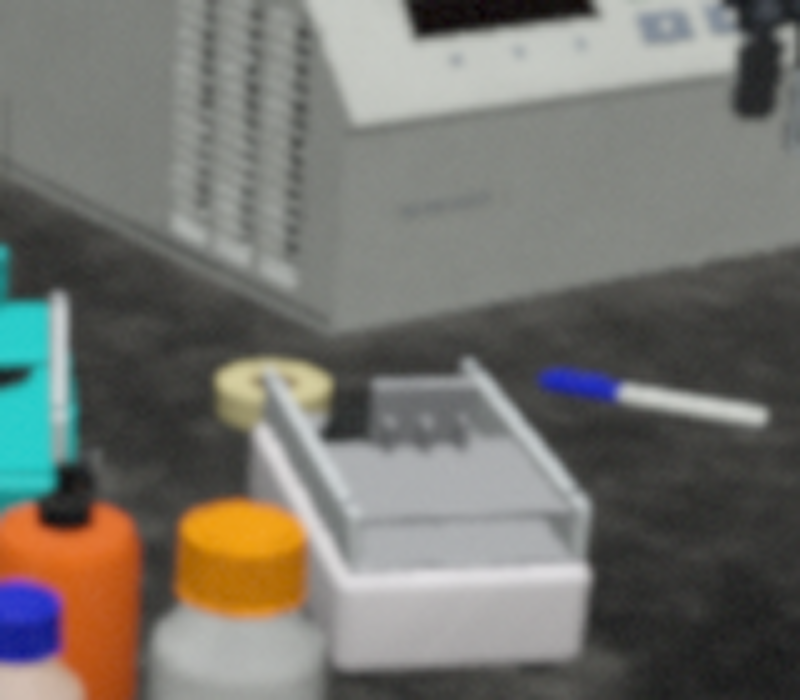

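```bash
python3 - <<'E'
from h import *
np.set_printoptions(precision=1,suppress=True)
g=lambda u,v,z:onz('top',u/5+350,v/5+200,z)
b=g(468,281,115);a=g(303,335,115);print(b,a,np.linalg.norm(a-b), np.degrees(np.arctan2(*(a-b)[:2])))
print('cover edge',np.linalg.norm(g(297,340,83)-g(128,400,83)))
a0=robot.read_camera('top');gr=cv2.cvtColor(a0,cv2.COLOR_RGB2GRAY)
m=np.zeros_like(gr);m[243:282,406:445]=(gr[243:282,406:445]<110)*255
c=max(cv2.findContours(m,0,2)[0],key=cv2.contourArea);e=cv2.fitEllipse(c);print(e)
for z in(70,74):print(z,onz('top',*e[0],z))
s=robot.get_state()
t=np.array([668,-24.5,231]);print(s['tool_rot'].T@(t-s['eef_pos']),s['width'])
E
```

```text
[ 551.5 -364.   115. ] [ 526.4 -281.9  115. ] 85.81443620036917 -16.96942492286409
cover edge 89.50749006736682
((425.03216552734375, 262.0767822265625), (28.568395614624023, 30.81017303466797), 153.1782684326172)
70 [ 539.9 -328.4   70. ]
74 [ 539.8 -327.4   74. ]
[ 369.9 -182.7   -0. ] 0.7018563149444752
```

```bash
python3 -m inch '[[0.3,46,-23,0,0,0,-4],[0.3,92,-46,0,0,0,-8],[0.3,138,-68,0,0,0,-12],[0.3,184,-91,0,0,0,-16],[0.3,230,-114,0,0,0,-20],[0.3,276,-137,0,0,0,-24],[0.3,322,-160,0,0,0,-26],[0.3,368,-182,0,0,0,-26]]' 60; python3 -m inch '[[0.3,0,0,20,0,0,0],[0.3,0,0,60,0,0,0],[0.3,0,0,80,0,0,0],[0.3,0,0,80,0,0,0]]';python3 - <<'E'
from h import *
np.set_printoptions(precision=1,suppress=True)
a=robot.read_camera('top');crop('top',a,230,150,390,270,5,'pics/p4.png')
b=robot.read_camera('side');crop('s',b,230,150,390,290,5,'pics/p4s.png')
s=robot.get_state();print(s['joints'],s['tool_rot'].T@(np.array([667,-25,76])-s['eef_pos']))
E
```

```text
t: 7.9
eef_pos: [667.5, -23.9, 229.1]
tool_rot: [[0.71, 0.704, -0.001], [0.704, -0.71, 0.0], [-0.001, -0.001, -1.0]]
ft_force: [1.6, -0.9, -0.1]
width: 0.702
t: 8.4
eef_pos: [664.7, -26.6, 148.4]
tool_rot: [[0.712, 0.702, -0.004], [0.703, -0.712, -0.0], [-0.003, -0.002, -1.0]]
ft_force: [0.2, 0.3, 0.3]
width: 0.699
[-26.5  35.8  37.7  91.9 -24.3  60.6 -27.3] [ 1.9 -0.9 75.1]
```

View pics/p4.png

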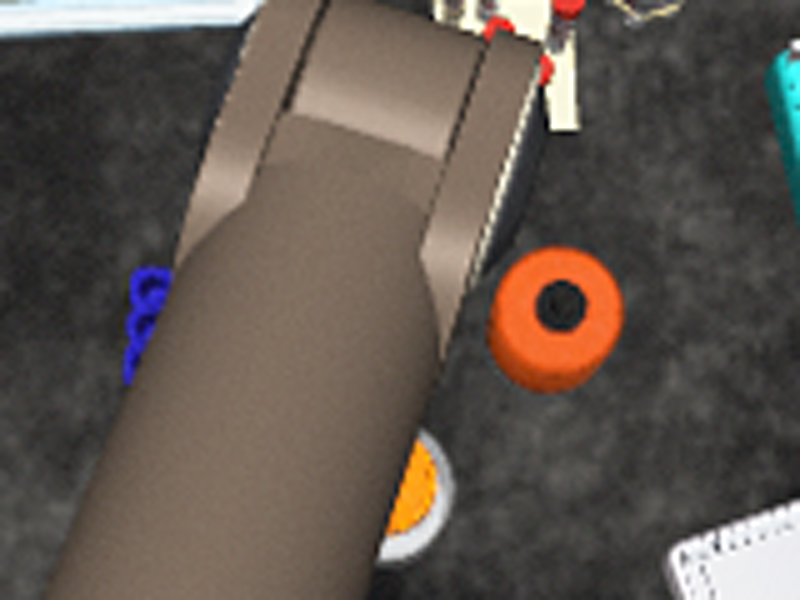

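View pics/p4s.png

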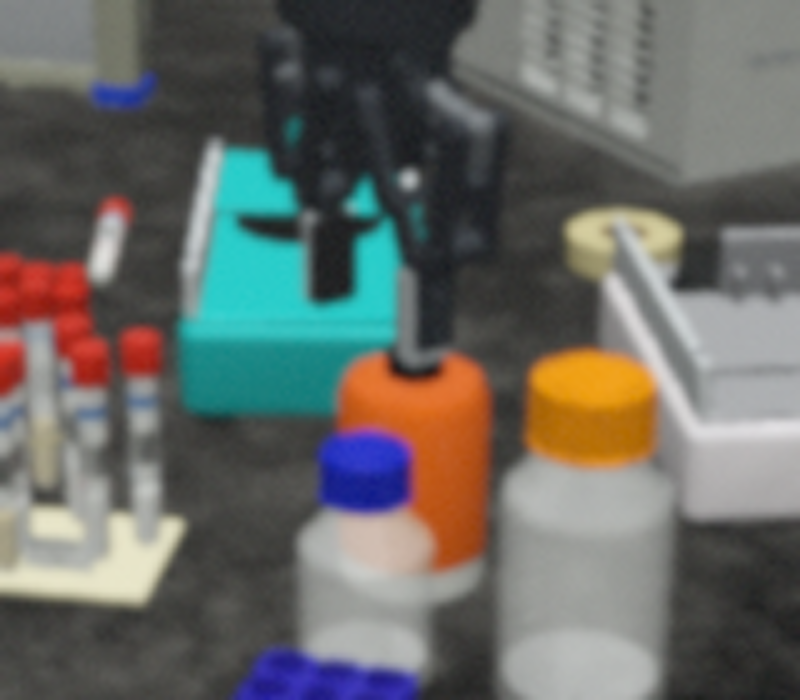

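```bash
python3 -m inch '[[0.3,2,-1,25,0,0,0],[0.3,2,-1,45,0,0,0],[0.3,2,-1,60,0,0,0],[0.3,2,-1,72,0,0,0],[0.3,2,-1,72,0,0,0]]' 60;python3 -m inch '[[1,0,0,0,0,0,0],[1,0,0,0,0,0,0],[1,0,0,0,0,0,0],[1,0,0,0,0,0,0],[1,0,0,0,0,0,0]]' 60
```

```text
t: 9.12
eef_pos: [665.9, -24.5, 77.4]
tool_rot: [[0.712, 0.703, -0.001], [0.703, -0.712, -0.0], [-0.001, -0.001, -1.0]]
ft_force: [0.5, 0.3, -0.3]
width: 0.701
t: 9.75
eef_pos: [667.2, -24.7, 79.2]
tool_rot: [[0.712, 0.703, 0.002], [0.703, -0.712, -0.0], [0.001, 0.001, -1.0]]
ft_force: [1.4, -1.0, 6.2]
width: 0.447
```

```bash
python3 -m inch '[[1,0,0,-15,0,0,0],[1,0,0,-40,0,0,0],[1,0,0,-80,0,0,0],[1,0,0,-120,0,0,0],[1,0,0,-155,0,0,0],[1,0,0,-155,0,0,0]]';python3 - <<'E'
from h import *
np.set_printoptions(precision=2,suppress=True)
b=robot.read_camera('side');crop('s',b,230,90,390,260,4,'pics/p5s.png')
s=robot.get_state();print(s['ft_force'],s['eef_pos'],s['tool_rot'].T@(np.array([539.5,-328,232])-s['eef_pos']))
E
```

```text
t: 10.5
eef_pos: [667.4, -24.7, 236.8]
tool_rot: [[0.712, 0.703, 0.005], [0.703, -0.712, 0.001], [0.004, 0.003, -1.0]]
ft_force: [-0.2, 0.1, -2.0]
width: 0.45
[-0.37  0.39 -1.21] [666.52 -24.3  234.54] [-303.8   126.79    2.13]
```

View pics/p5s.png

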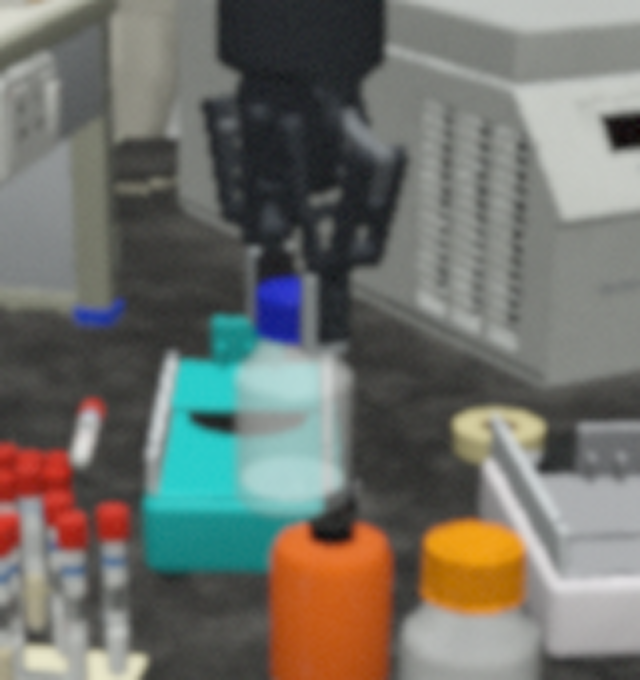

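```bash
python3 -m inch '[[1,-30,12,0,0,0,0],[1,-75,31,0,0,0,0],[1,-120,50,0,0,0,0],[1,-165,69,0,0,0,0],[1,-210,88,0,0,0,0],[1,-255,107,0,0,0,0],[1,-290,121,0,0,0,0],[1,-304,127,0,0,0,0]]';python3 -m inch '[[1,0,0,15,0,0,0],[1,0,0,35,0,0,0],[1,0,0,50,0,0,0],[1,0,0,60,0,0,0],[1,0,0,60,0,0,0]]';python3 - <<'E'
from h import *
np.set_printoptions(precision=2,suppress=True)
a=robot.read_camera('top');crop('top',a,350,200,510,320,5,'pics/p6.png')
b=robot.read_camera('side');crop('s',b,330,100,450,240,5,'pics/p6s.png')
s=robot.get_state();print(s['ft_force'],s['eef_pos'],s['tool_rot'].T@(np.array([539.5,-328,150])-s['eef_pos']))
E
```

```text
t: 11.55
eef_pos: [537.0, -330.3, 232.1]
tool_rot: [[0.714, 0.7, -0.003], [0.7, -0.714, 0.001], [-0.001, -0.002, -1.0]]
ft_force: [-0.1, -0.5, -1.7]
width: 0.448
t: 12.18
eef_pos: [539.2, -327.7, 172.2]
tool_rot: [[0.711, 0.703, -0.002], [0.703, -0.711, 0.001], [-0.001, -0.002, -1.0]]
ft_force: [0.0, -0.0, -0.6]
width: 0.45
[ 0.9  -0.1  -0.66] [ 539.61 -328.52  173.59] [ 0.29 -0.46 23.59]
```

View pics/p6.png

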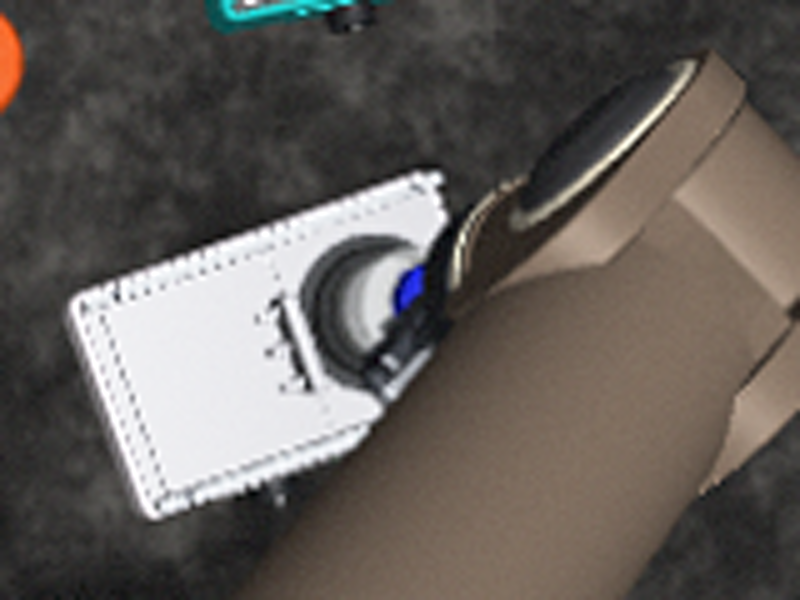

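View pics/p6s.png

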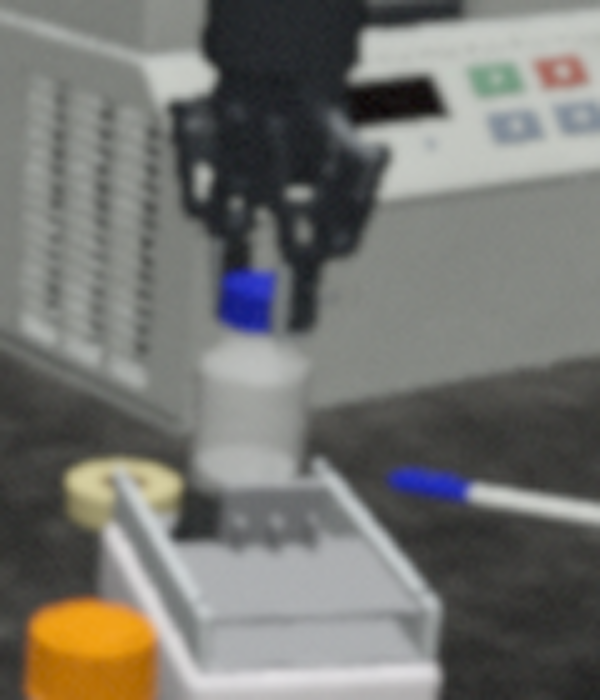

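```bash
python3 -m inch '[[1,0,0,8,0,0,0],[1,0,0,15,0,0,0],[1,0,0,20,0,0,0],[1,0,0,24,0,0,0],[1,0,0,24,0,0,0]]';python3 -m inch '[[1,0,0,3,0,0,0],[1,0,0,6,0,0,0],[1,0,0,6,0,0,0]]'
```

```text
t: 12.9
eef_pos: [539.3, -328.4, 149.3]
tool_rot: [[0.712, 0.703, -0.0], [0.703, -0.712, 0.0], [0.0, -0.0, -1.0]]
ft_force: [-1.4, 1.3, 2.7]
width: 0.449
t: 13.28
eef_pos: [539.6, -328.6, 144.8]
tool_rot: [[0.712, 0.703, 0.001], [0.703, -0.712, 0.0], [0.001, 0.001, -1.0]]
ft_force: [-3.6, 3.0, 14.6]
width: 0.45
```

```bash
python3 -m inch '[[1,0,0,2,0,0,0],[1,0,0,2.5,0,0,0],[1,0,0,2.5,0,0,0],[1,0,0,2.5,0,0,0]]';python3 -m inch '[[1,0,0,0,0,0,0],[1,0,0,0,0,0,0],[1,0,0,0,0,0,0],[1,0,0,0,0,0,0],[1,0,0,0,0,0,0],[1,0,0,0,0,0,0],[1,0,0,0,0,0,0],[1,0,0,0,0,0,0]]';python3 - <<'E'
from h import *
a=robot.read_camera('top');crop('top',a,350,200,510,320,5,'pics/p7.png')
b=robot.read_camera('side');crop('s',b,330,100,450,240,5,'pics/p7s.png')
E
```

```text
t: 13.78
eef_pos: [539.8, -328.8, 144.6]
tool_rot: [[0.712, 0.703, 0.003], [0.703, -0.712, 0.001], [0.003, 0.001, -1.0]]
ft_force: [-7.2, 6.0, 32.1]
width: 0.452
t: 14.78
eef_pos: [539.8, -328.7, 144.6]
tool_rot: [[0.712, 0.703, 0.003], [0.703, -0.712, 0.001], [0.003, 0.001, -1.0]]
ft_force: [-7.0, 7.3, 32.0]
width: 0.449
```

View pics/p7s.png

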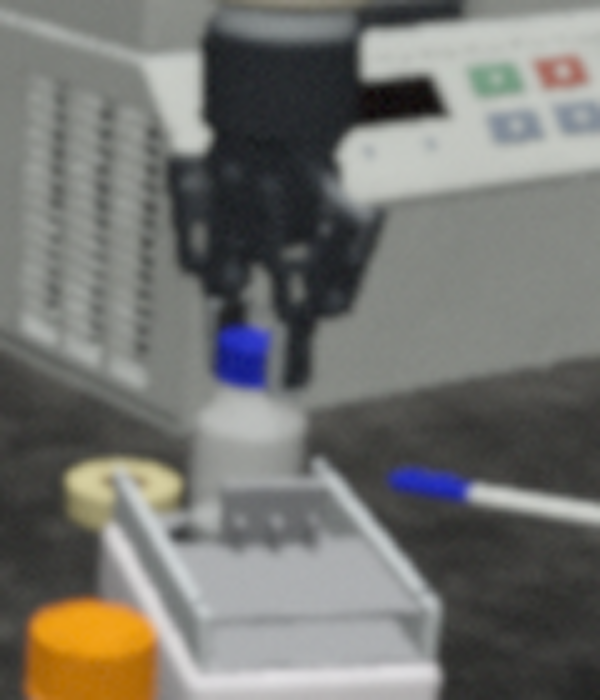

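View pics/p7.png

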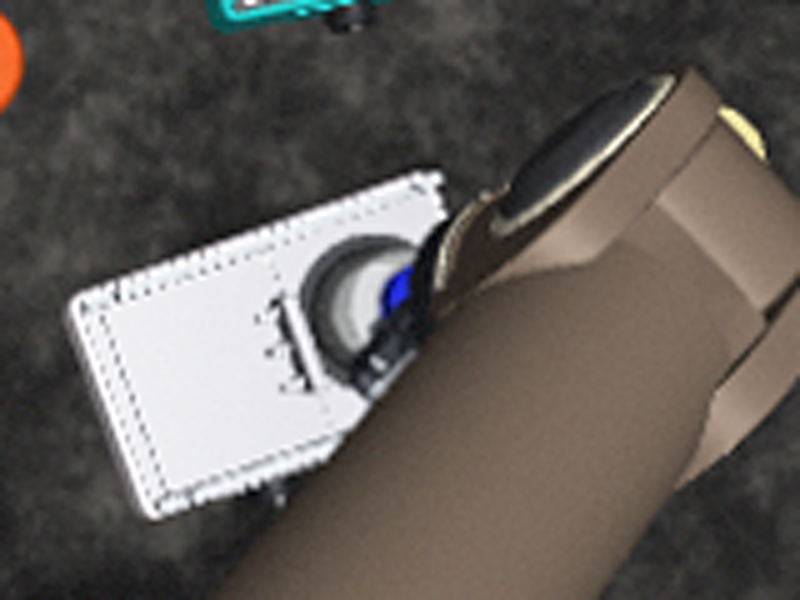

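```bash
python3 -m inch '[[1,0,0,-10,0,0,0],[1,0,0,-30,0,0,0],[1,0,0,-65,0,0,0],[1,0,0,-100,0,0,0],[1,0,0,-110,0,0,0],[1,12,-25,-110,0,0,0],[1,36,-65,-110,0,0,0],[1,66,-105,-110,0,0,0]]';python3 -m inch '[[1,30,-40,0,0,0,0],[1,62,-80,0,0,0,0],[1,95,-117,0,0,0,0],[1,130,-152,0,0,0,0],[1,165,-187,0,0,0,0],[1,200,-222,0,0,0,0],[1,235,-257,0,0,0,0],[1,268,-290,0,0,0,0]]';python3 - <<'E'
from h import *
np.set_printoptions(precision=2,suppress=True)
s=robot.get_state();print(s['joints'],s['ft_force'],s['eef_pos'],s['tool_rot'].T@(np.array([502,269,250])-s['eef_pos']))
E
```

```text
t: 15.88
eef_pos: [511.6, -206.5, 250.0]
tool_rot: [[0.713, 0.702, -0.001], [0.702, -0.713, -0.0], [-0.001, -0.001, -1.0]]
ft_force: [1.1, 0.2, -0.3]
width: 0.446
t: 16.88
eef_pos: [499.0, 189.1, 250.2]
tool_rot: [[0.711, 0.703, -0.0], [0.703, -0.711, -0.0], [-0.0, -0.0, -1.0]]
ft_force: [0.8, 0.4, -1.0]
width: 0.449
[-54.45  14.88  34.99 104.52  -9.46  63.54 -61.45] [ 0.77  0.36 -1.01] [498.97 189.07 250.22] [ 58.34 -54.72   0.2 ]
```

```bash
python3 -m inch '[[1,30,-28,0,0,0,0],[1,58,-55,0,0,0,0],[1,58,-55,25,0,0,0],[1,58,-55,70,0,0,0],[1,58,-55,105,0,0,0],[1,58,-55,130,0,0,0],[1,58,-55,135,0,0,0],[1,58,-55,135,0,0,0]]';python3 - <<'E'
from h import *
np.set_printoptions(precision=2,suppress=True)
a=robot.read_camera('top');crop('top',a,110,200,270,320,5,'pics/p8.png')
b=robot.read_camera('side');crop('s',b,280,240,440,480,3,'pics/p8s.png')
E
```

```text
t: 17.88
eef_pos: [502.2, 267.1, 115.9]
tool_rot: [[0.712, 0.703, -0.0], [0.703, -0.712, -0.0], [-0.0, 0.0, -1.0]]
ft_force: [0.0, 0.2, -1.5]
width: 0.453
```

View pics/p8.png

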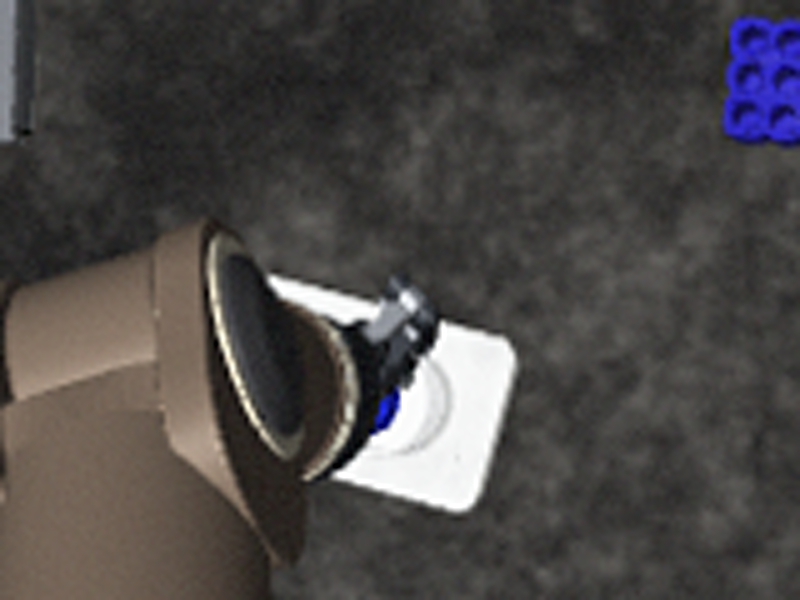

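View pics/p8s.png

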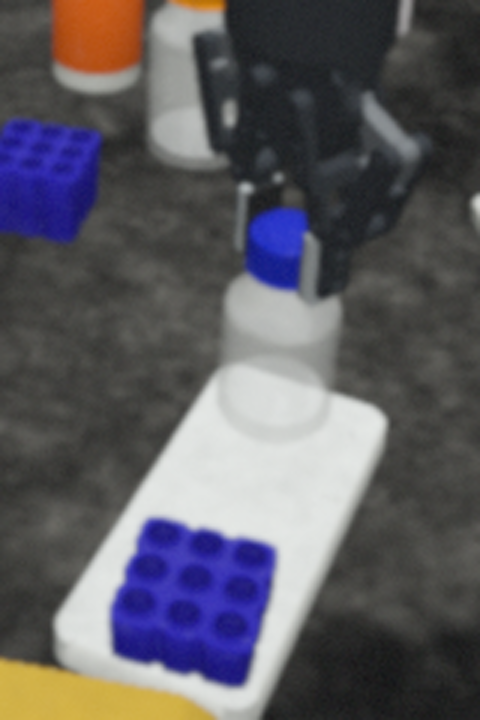

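Over the free end, about 20 mm above the tray. I'll lower until contact.

```bash
python3 -m inch '[[1,0,0,8,0,0,0],[1,0,0,14,0,0,0],[1,0,0,17,0,0,0],[1,0,0,17,0,0,0]]';python3 -m inch '[[1,0,0,1.5,0,0,0],[1,0,0,1.5,0,0,0]]'
```

```text
t: 18.48
eef_pos: [501.9, 267.1, 98.5]
tool_rot: [[0.712, 0.703, -0.0], [0.703, -0.712, -0.0], [-0.001, -0.0, -1.0]]
ft_force: [-0.2, -0.8, -1.0]
width: 0.447
t: 18.73
eef_pos: [502.1, 267.2, 97.3]
tool_rot: [[0.712, 0.703, 0.0], [0.703, -0.712, 0.0], [0.0, -0.0, -1.0]]
ft_force: [-0.2, 0.3, -0.6]
width: 0.446
```

```bash
python3 -m inch '[[1,0,0,1,0,0,0],[1,0,0,1.5,0,0,0],[1,0,0,1.5,0,0,0]]'
```

```text
t: 19.1
eef_pos: [502.6, 267.4, 97.1]
tool_rot: [[0.712, 0.703, 0.001], [0.703, -0.712, 0.001], [0.002, -0.0, -1.0]]
ft_force: [-2.7, -1.7, 9.0]
width: 0.452
```

```bash
python3 -m inch '[[1,0,0,-1,0,0,0],[0.45,0,0,-1,0,0,0],[0.4,0,0,-1,0,0,0],[0.35,0,0,-1,0,0,0],[0.3,0,0,-1,0,0,0],[0.25,0,0,-1,0,0,0],[0.25,0,0,-1,0,0,0]]' 20; python3 -m inch '[[0.25,0,0,-10,0,0,0],[0.25,0,0,-30,0,0,0],[0.25,0,0,-70,0,0,0],[0.25,0,0,-115,0,0,0],[0.25,0,0,-150,0,0,0],[0.25,-80,-80,-150,0,0,0],[0.25,-110,-100,-150,0,0,0],[0.25,-110,-100,-150,0,0,0]]';python3 - <<'E'
from h import *
a=robot.read_camera('top');cv2.imwrite('pics/p9.png',a[:,:,::-1])
b=robot.read_camera('side');cv2.imwrite('pics/p9s.png',b[:,:,::-1])
E
```

```text
t: 19.98
eef_pos: [502.1, 267.2, 96.8]
tool_rot: [[0.712, 0.703, 0.0], [0.703, -0.712, 0.0], [0.0, -0.0, -1.0]]
ft_force: [0.1, -0.5, 0.4]
width: 0.751
t: 20.98
eef_pos: [350.6, 260.7, 247.2]
tool_rot: [[0.71, 0.704, -0.001], [0.704, -0.71, 0.001], [0.0, -0.002, -1.0]]
ft_force: [0.9, 0.3, -0.1]
width: 0.749
```

View pics/p9.png

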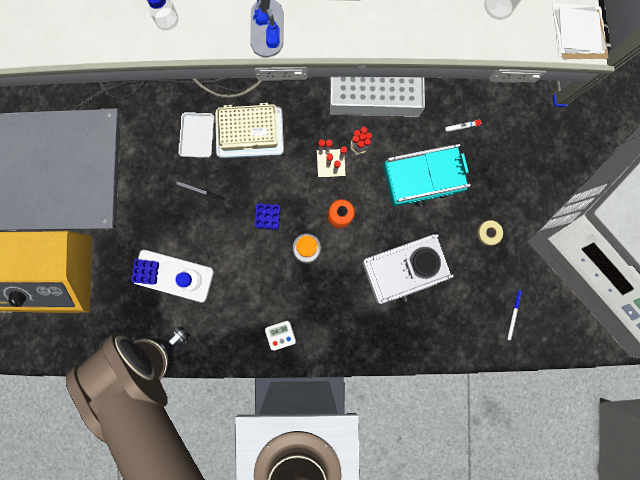

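View pics/p9s.png

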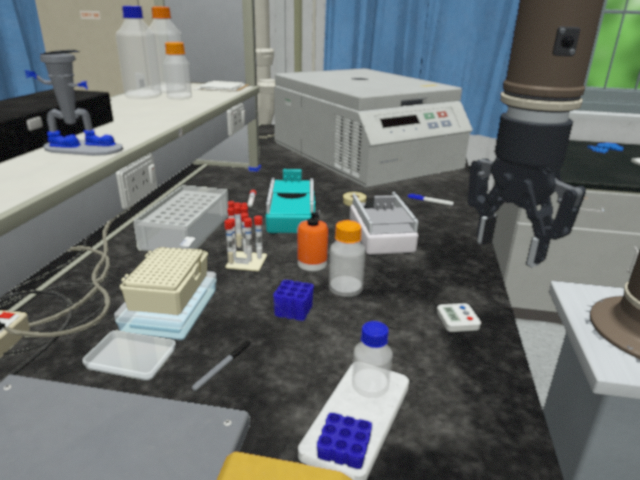

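```bash
python3 - <<'E'
from h import *
np.set_printoptions(precision=1,suppress=True)
a=cv2.imread('pics/p9.png')[:,:,::-1];h=cv2.cvtColor(a,cv2.COLOR_RGB2HSV)
m=cv2.inRange(h,(110,150,80),(130,255,255));mm=np.zeros_like(m);mm[265:296,170:200]=m[265:296,170:200]
u,v=cv2.minEnclosingCircle(max(cv2.findContours(mm,0,2)[0],key=cv2.contourArea))[0];p=onz('top',u,v,123)[:2];print(u,v,p)
Yt=-np.array([.271,.963]);Xt=np.array([Yt[1],-Yt[0]]);d=p-np.array([515.6,317.8]);print('tray xy',Xt@d,Yt@d)
print(robot.get_state()['t'],robot.get_state()['qd']); robot.sign_off()
E
```

```text
183.3148193359375 279.41851806640625 [502.3 263.1]
tray xy -2.0277583622905997 56.29704349460697
21.075 [ 1.9  3.   1.6 -3.6 -1.  -0.9  3.4]
the job is handed in; nothing more can be done
```

I finished the job and handed it in at about 21 s of the 61 s allowed.

- **Cover:** I pushed the white mixer's cover by its tab until it hit its stop. The force rose to about 38 N with no further movement. The pictures put its travel at 86–90 mm, and it was still open in the last picture.
- **Press:** I gripped the small bottle by its blue cap and held it upright on the pad, with the TCP within about 1 mm of the measured pad centre. The pad went down until the arm stopped moving, with the force rising to about 32 N, and I held it there for more than 1.2 s. No camera view could show the pad's travel, so that it reached the bottom is judged from force and height. They agree to about 1 mm.
- **Bottle:** It now stands upright on the free end of the foam tray, at about x −2 mm, y +56 mm in the tray's frame. The gripper is well clear of everything.
- **Other things:** By eye, the other bottles and blocks look unmoved in the last pictures. I did not measure them again.
- **Disagreements:**
  - Two early estimates of the mixer's centre along its y differed by about 10 mm. I settled this by measuring the pad directly once the cover was open.
  - The last camera fix of the bottle differs by about 4 mm from where the arm released it, well inside the allowed area.

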